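Close and lock the filter bay of a vacuum unit

ROBOT

A 6-joint arm with a two-finger parallel gripper is mounted at the origin on a cart in front of the work surface, level with it; the furniture and walls round the work are solid. World frame = base frame: x ahead of the robot, y to its left, z up, the work surface at z = 0. Lengths are in mm, angles in degrees, forces in N, time in s.
With the tool pointing down it reaches from about 350 to 850 mm from the base axis. Payload 8.1 kg.
Tool frame: the origin (TCP) lies at the very end of the fingers, on their centre line; the grasp point (between the pads) lies 19 mm behind it; z points along the fingers, y is the direction in which the jaws open and shut (so a half turn about z gives the same grasp; the last joint's range is limited). The gripper opens to 85 mm and grips with 20 to 120 N. Pads are 22 mm wide; open, the fingers measure 114 mm over their backs; the gripper's body (76 mm by 85 mm) begins 54 mm behind the grasp point. The pads swing forward as they close: fully open they stand 13 mm farther back than shut.
Start: joints at [-78.461, 7.471, 85.268, -0, 87.261, -4.893], TCP at [169.751, -575.491, 199.792] pointing down, gripper open.
Joint ranges: [-169.43, 169.43], [-51.17, 129.36], [1.28, 143.12], [-76.62, 256.62], [0, 156.53], [-152.29, 152.29]. Speed limits (degrees/s): [136.94, 136.94, 159.86, 180, 180, 180].

INTERFACE

Orientations are given as [roll, pitch, yaw] about the fixed x, y, z axes, in that order (R = Rz(yaw) Ry(pitch) Rx(roll)).
In Python, from bench import r gives the robot as it stands.
- The arm moves only by the shell command python3 -m jog 'ROWS' [OPENING] [FORCE]. ROWS is JSON, a list of rows, each a list of 6 numbers: the shift along the tool's x, y, z normalised to -1 to 1, where 1 is 0.25 m, then the turn, a rotation vector about the tool's x, y, z normalised to -1 to 1, where 1 is pi rad. In form: [[x, y, z, ax, ay, az], ...]. A call has 1 to 10 rows; each row is the pose to reach, as a shift and turn from the pose commanded when the call began, along the tool's axes at that moment, turning the shorter way round; what a row does not reach only later rows make up. A row lasts 1/10 s, in which the tool goes at most 50 mm and 8.59 degrees, less where a joint would pass 70% of its speed; a pose out of reach is approached as far as the arm can. A call with a number of a shift or a turn outside -1 to 1 is refused whole. A call with a gripper value outside its range is refused whole. OPENING is the opening, from 0 (shut) to 1 (fully open), set as the call begins (- or left out, the last holds). The fingers move at their own pace and stop on an object; FORCE is the grip in N (left out, the last holds). Time passes only in rows, so rows that repeat a pose let the fingers close. It gives the time, the measured TCP pose, the force and the opening at its end, in the units of the state.
- r.sense(): the state, without advancing time (a new reading comes with each control period).
- r.snapshot(name): name is "scene" or "top" or "wrist"; returns a dict with "pixels" (420x560x3 uint8, red, green, blue), "intrinsics" (3x3 intrinsics, pixels), "extrinsics" (4x4, takes a point from camera to world coordinates). Camera axes: x right, y down, z forward; pixel columns grow to the right and rows downward; lengths in mm; the calibration is good to about 2 mm. A picture is of the moment at which its call begins. There is no depth.
- r.hand_in(): hands the job in, once; it reports no verdict.
The state is a dict: "time": time; "joint_pos": joint angles; "qd": joint speeds; "joint_efforts": joint torques, N m; "tool_pos": TCP position; "tcp_rot": TCP orientation; "ft_force": force on the tool from outside, world axes, zero at the start; "wrist_torque": the same for the moment, N m; "finger_gap": finger opening in mm.
Only numpy, scipy, OpenCV 4.12 (cv2) and the standard library are available. Lean on these libraries where they do the work, as an engineer would, in place of code of your own. Each camera call takes 0.05 s, during which the arm holds its last target.

TASK

The filter bay of the small white vacuum unit on the bench has been left open. With the fingertips, push its blue sliding panel fully home against the black end stop, then set a fingertip (or both) in the slot of the black quarter-turn fastener on the panel and turn it clockwise to its stop, so that the panel is locked; do not pinch the fastener. Leave everything else on the bench standing where it is, and take the hand clear.

Things in the scene. Friction and masses are not known exactly. Their poses are not given: they have to be found in the camera images.
- vacuum_unit: White box fixed to the bench, 170 (its x) by 260 (its y) by 90 mm high; origin at the centre of its underside, z up. Its -x side (gauge, lamps, vents) faces the robot's side. On its flat top (90 mm up) a blue panel, 126 (x) by 120 (y) by 6 mm, slides along the unit's y between two aluminium rails 12 mm high; the black end stop stands at the unit's -y end, beside the open bay. It is turned up to 0.3 rad either way.
- panel (a joint): Slide of the blue panel (m): 0 = home against the end stop, bay covered; grows up to 0.1 as the panel is open towards the unit's +y. To close it, push it along the unit's -y (about 3 N of friction, no spring). The fastener rides on its centre: fastener axis at unit x = 0, y = -0.055 + this value.
- fastener (a joint): Turn of the fastener (rad): 0 = unlocked, slot along the unit's x, towards the red dots; 1.571 = locked, at its stop, slot along the unit's y, towards the green dots; grows clockwise seen from above. Friction about 0.1 N m, no spring. Its hidden tongue runs into a keeper, so it can reach the locked end only when the panel is home, and then holds the panel shut.
- slot (a point): Centre of the floor of the fastener's slot, on the turning axis, 100 mm above the bench; its x axis runs along the slot, z up, and it turns with the fastener. The fastener is a black disc of 84 mm diameter; a straight slot with yellow floor, 32 mm wide and 18 mm deep (walls reach 118 mm above the bench), crosses it from rim to rim, open at both ends, so shut or slightly opened fingertips fit in with play.
- slot_walls: The two upright side walls of the slot (the parts of the black disc within 7 mm of the slot, 18 mm high), which the fingertip pushes to turn it; turns with the fastener, origin on its axis at 96 mm above the bench, x along the slot.
- fastener_rim: The outer, rounded parts of the black disc beyond those walls, out to 42 mm from the axis, 18 mm high; same origin and axes.
- specimen_cup: specimen cup with yellow screw lid, 64 mm across, 71 high, standing behind the vacuum unit; not to be disturbed; origin under its centre
- control_vial: small dark vial with red cap, 25 mm across, 48 high, standing behind the vacuum unit; not to be disturbed; origin under its centre
- beaker: small glass beaker, 57 mm across, 68 high; not to be disturbed; origin under its centre
- lab_timer: white lab timer with three keys, 60 x 70 x 22 mm, at the left front of the bench; not to be disturbed; origin under its centre
- felt_marker: felt marker with blue cap, 133 mm long, 12 thick, lying; not to be disturbed; origin under its centre
- steel_forceps: steel forceps, 133 mm long, lying; not to be disturbed; origin under its centre

How it is judged:
By the outcome, as a careful person would: the job done as asked, in the order asked, and still so for the second after the job is handed in, with the robot touching nothing.
It also fails if it takes over 38 s, if anything falls off the work surface, if the arm or the gripper's body presses on something with over 40 N, if the wrist force passes 120 N, or if a joint passes its speed limit or range.

## Working session

There is one attempt and no reset: what is moved stays moved. The work goes in short steps, Python scripts to look and compute and a shell command to move; the robot and the scene stay as the last step left them, time stands still between calls to the robot, and variables do not carry over. Pictures are saved under pics/ and viewed, and the job is handed in when it is done.

```bash
mkdir -p pics; ls; python3 - <<'E'
from bench import r
import cv2,numpy as np
print(r.sense())
for n in("scene","top"):
    s=r.snapshot(n);cv2.imwrite(f"pics/{n}0.png",s["pixels"][:,:,::-1]);print(n,s["intrinsics"],s["extrinsics"])
    np.savez(f"pics/{n}0.npz",K=s["intrinsics"],E=s["extrinsics"])
E
```

```text
pics
{'time': 0.0, 'joint_pos': array([-7.84605964e+01,  7.51576613e+00,  8.53304815e+01, -1.38819764e-03,
        8.72620677e+01, -4.89487590e+00]), 'qd': array([-0.04785278,  0.02518165, -0.04537124, -0.09769996,  0.07058545,
        0.05581139]), 'joint_efforts': array([ 4.78547823e-03, -5.69397533e+01, -5.00542295e+01,  8.47995739e-05,
        1.50554627e-02, -2.27523003e-05]), 'tool_pos': array([ 169.61812711, -574.87628205,  198.72611677]), 'tcp_rot': array([-1.79891961e+02, -7.86087316e-03,  1.64343397e+01]), 'ft_force': array([-0.20441854, -0.36908911,  0.45122351]), 'wrist_torque': array([ 0.01538774,  0.04364889, -0.00212156]), 'finger_gap': 85.40991706953677}
scene [[419.52282298   0.         276.51347015]
 [  0.         419.52282298 207.98678199]
 [  0.           0.           1.        ]] [[ 7.50324022e-01 -3.36172111e-01  5.69211888e-01 -2.35875164e+02]
 [-6.60721912e-01 -3.53410782e-01  6.62229095e-01 -1.13839810e+03]
 [-2.14573342e-02 -8.72977165e-01 -4.87288879e-01  7.66238478e+02]
 [ 0.00000000e+00  0.00000000e+00  0.00000000e+00  1.00000000e+00]]
top [[400.12673033   0.         270.1923461 ]
 [  0.         400.12673033 208.42696733]
 [  0.           0.           1.        ]] [[-7.15211830e-02 -9.69812072e-01  2.33129288e-01  2.78929020e+02]
 [-9.97415712e-01  7.11384818e-02 -1.00604830e-02 -2.10190888e+02]
 [-6.82768572e-03 -2.33246352e-01 -9.72393707e-01  1.30455751e+03]
 [ 0.00000000e+00  0.00000000e+00  0.00000000e+00  1.00000000e+00]]
```

View pics/scene0.png

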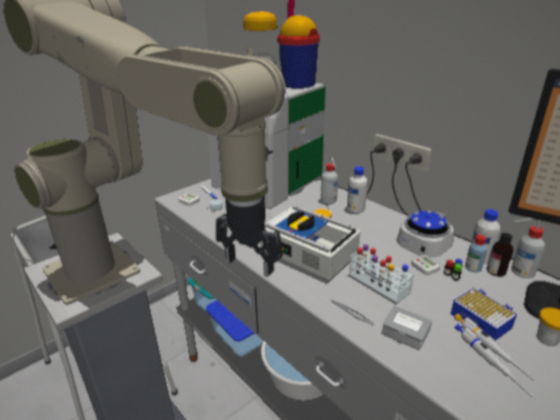

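View pics/top0.png

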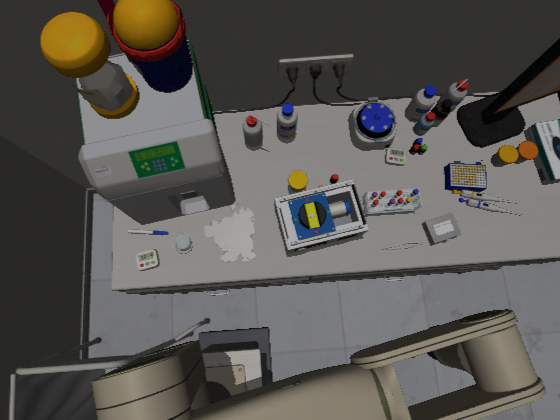

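The scene view shows the unit at about (310,240). In the top view it is at about (320,215), with the panel left of centre (open towards +y, image left) and the fastener at about (312,215). I'll zoom in.

```bash
python3 - <<'E'
import cv2
a=cv2.imread("pics/top0.png");cv2.imwrite("pics/topz.png",cv2.resize(a[165:265,260:390],None,fx=6,fy=6,interpolation=cv2.INTER_CUBIC))
a=cv2.imread("pics/scene0.png");cv2.imwrite("pics/scz.png",cv2.resize(a[195:285,255:375],None,fx=6,fy=6,interpolation=cv2.INTER_CUBIC))
E
```

```text
(no output)
```

View pics/topz.png

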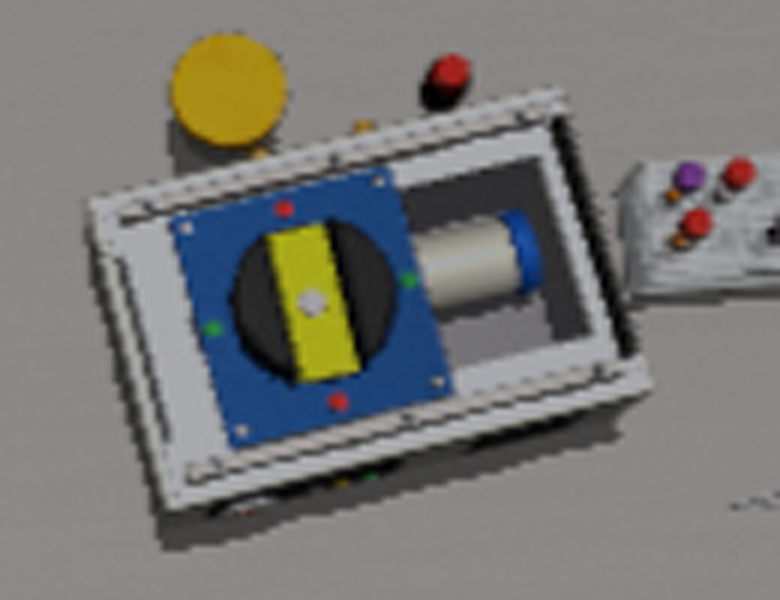

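View pics/scz.png

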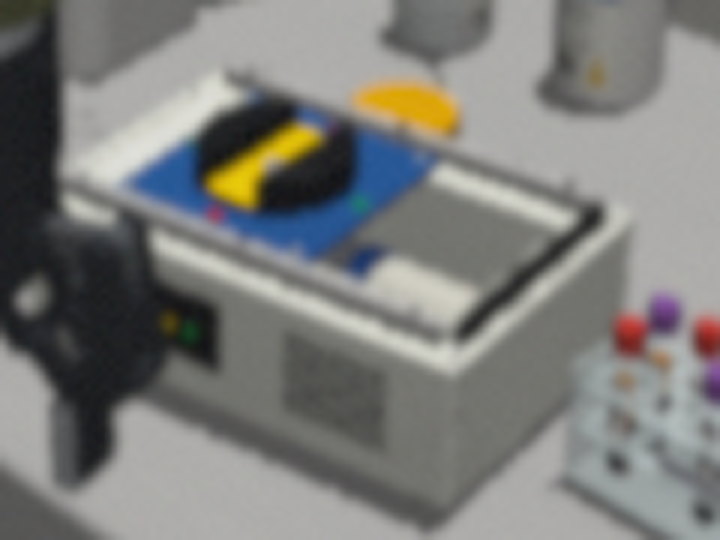

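```bash
cat > h.py <<'E'
import numpy as np
def ray(f,u,v,z):
    d=np.load(f);K,E=d["K"],d["E"]
    w=E[:3,:3]@np.linalg.solve(K,[u,v,1]);o=E[:3,3]
    return o+w*(z-o[2])/w[2]
def top(X,Y,z): return ray("pics/top0.npz",(X+.5)/6-.5+260,(Y+.5)/6-.5+165,z)
E
python3 - <<'E'
from h import *
np.set_printoptions(precision=1,suppress=True)
P=dict(r1=(285,209,96),r2=(338,402,96),g1=(213,328,96),g2=(410,281,96),pin=(312,302,100),p_tl=(176,217,96),p_tr=(392,170,96),p_br=(452,392,96),p_bl=(228,447,96),u_tl=(93,202,90),u_tr=(565,95,90),u_br=(652,388,90),u_bl=(175,507,90))
Q={k:top(*v) for k,v in P.items()}
for k,v in Q.items(): print(k,v)
an=lambda a,b:np.degrees(np.arctan2(*(Q[b]-Q[a])[[1,0]]))
print("x dir",an('r2','r1'),an('p_bl','p_tl'),an('p_br','p_tr'),"y dir-90",an('g2','g1')-90,an('p_tr','p_tl')-90,an('u_br','u_bl')-90,an('u_tr','u_tl')-90)
print("dots centre",(Q['r1']+Q['r2'])/2,(Q['g1']+Q['g2'])/2,"panel c",sum(Q[k] for k in Q if k[0]=='p' and '_'in k)/4)
print("unit c",sum(Q[k] for k in Q if k[0]=='u')/4, [np.linalg.norm(Q[a]-Q[b]) for a,b in(('u_tl','u_tr'),('u_tl','u_bl'),('p_tl','p_tr'),('p_tl','p_bl'),('r1','r2'))])
E
```

```text
r1 [ 589.1 -339.6   96. ]
r2 [ 485.7 -357.1   96. ]
g1 [ 528.8 -296.8   96. ]
g2 [ 546.1 -400.3   96. ]
pin [ 537.9 -348.4  100. ]
p_tl [ 589.  -282.7   96. ]
p_tr [ 606.  -397.2   96. ]
p_br [ 486.7 -415.6   96. ]
p_bl [ 466.7 -299.1   96. ]
u_tl [ 601.8 -240.4   90. ]
u_tr [ 641.8 -493.5   90. ]
u_br [ 482.3 -519.1   90. ]
u_bl [ 438.9 -270.    90. ]
x dir 9.601508123234762 7.636611900585357 8.75083032103306 y dir-90 9.478839341278714 8.444754121175606 9.876732593630194 8.992266593745512
dots centre [ 537.4 -348.3   96. ] [ 537.5 -348.6   96. ] panel c [ 537.1 -348.7   96. ]
unit c [ 541.2 -380.7   90. ] [np.float64(256.20053074122876), np.float64(165.50571805932537), np.float64(115.769400089783), np.float64(123.36162389350302), np.float64(104.84174163103968)]
```

Measured: unit yaw about 9.3°, fastener at (537.5,-348.5), slide about 0.088, home axis about (552,-435). The dots, pin and panel centre agree to within 1 mm, and sizes come out within 3 %. Plan: set the tips 30 mm apart along the slot, push on the −y slot wall, then turn in place.

```bash
python3 -m jog '[[0.834,-0.226,0,0,0,-0.23],[0.834,-0.226,0,0,0,-0.23],[0.834,-0.226,0,0,0,-0.23],[0.834,-0.226,0,0,0,-0.23],[0.834,-0.226,0,0,0,-0.23],[0.834,-0.226,0,0,0,-0.23],[0.834,-0.226,0,0,0,-0.23]]' 0.35 20
cat >> h.py <<'E'
from scipy.spatial.transform import Rotation as Ro
def togo(s,p,yaw):
    R0=Ro.from_euler('xyz',s["tcp_rot"],degrees=True); R1=Ro.from_euler('xyz',[180,0,yaw],degrees=True)
    print("pos",s["tool_pos"].round(1),"rot",s["tcp_rot"].round(1),"F",s["ft_force"].round(1),"gap",round(s["finger_gap"],1),"t",s["time"])
    print("row",(R0.inv().apply(np.array(p)-s["tool_pos"])/250).round(3),((R0.inv()*R1).as_rotvec()/np.pi).round(3))
E
python3 -c "
from h import *;from bench import r
togo(r.sense(),[537.5,-348.5,180],99.3)"
```

```text
time: 0.8
tool_pos: [353.6, -462.1, 199.3]
tcp_rot: [-179.9, 0.0, 57.7]
ft_force: [-0.0, 0.2, -0.5]
finger_gap: 30.0
pos [ 353.6 -462.1  199.3] rot [-179.9    0.    57.7] F [-0.   0.2 -0.5] gap 30.0 t 0.8
row [0.777 0.38  0.077] [-0.    -0.    -0.231]
```

```bash
python3 -m jog '[[0.777,0.38,0.077,0,0,-0.231],[0.777,0.38,0.077,0,0,-0.231],[0.777,0.38,0.077,0,0,-0.231],[0.777,0.38,0.077,0,0,-0.231],[0.777,0.38,0.077,0,0,-0.231],[0.777,0.38,0.077,0,0,-0.231],[0.777,0.38,0.077,0,0,-0.231],[0.777,0.38,0.077,0,0,-0.231]]'
python3 -c "
from h import *;from bench import r;import cv2
togo(r.sense(),[537.5,-348.5,104],99.3)
s=r.snapshot('wrist');cv2.imwrite('pics/w1.png',s['pixels'][:,:,::-1]);np.savez('pics/w1.npz',K=s['intrinsics'],E=s['extrinsics']);print(s['extrinsics'].round(2))"
```

```text
time: 1.6
tool_pos: [536.2, -350.0, 180.6]
tcp_rot: [-180.0, 0.0, 99.1]
ft_force: [-0.9, -0.1, 0.8]
finger_gap: 29.8
pos [ 536.2 -350.   180.6] rot [-180.     0.    99.1] F [-0.9 -0.1  0.8] gap 29.8 t 1.6
row [0.005 0.006 0.306] [-0.     0.    -0.001]
[[ 9.9000e-01  1.5000e-01  4.0000e-02  5.2453e+02]
 [ 1.6000e-01 -9.5000e-01 -2.7000e-01 -2.8088e+02]
 [-0.0000e+00  2.8000e-01 -9.6000e-01  3.5652e+02]
 [ 0.0000e+00  0.0000e+00  0.0000e+00  1.0000e+00]]
```

View pics/w1.png

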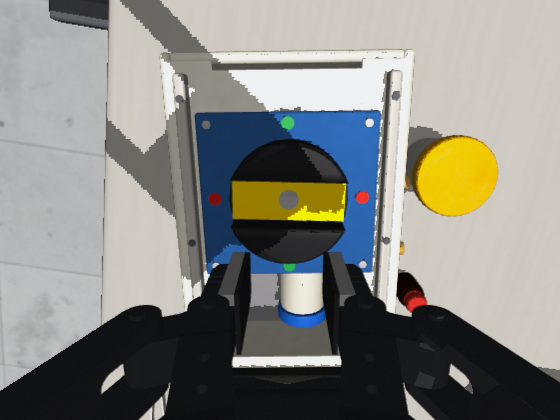

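The wrist view shows the slot level in the image (rows 182–222), the pin at (288,199), red dots at (215,199) and (362,198), and green dots at (288,123) and (290,267). I'll refine the pose from these.

```bash
python3 -c "
from h import *;from bench import r
f='pics/w1.npz'
a,b,c,d=[ray(f,*p,96.5) for p in((215,199),(362,198),(288,123),(290,267))]
print(a,b,c,d,(a+b)/2,(c+d)/2,ray(f,288,199,101))
an=lambda v:np.degrees(np.arctan2(v[1],v[0]));print(an(b-a),an(c-d)-90)
print('top wall',ray(f,288,182,100),'bot',ray(f,288,222,118))
print('unit end',ray(f,166,57,90),ray(f,412,52,90))
togo(r.sense(),[537.5,-348.5,104],99.3)"
```

```text
[ 485.30008487 -359.21635387   96.5       ] [ 589.37119726 -341.65061376   96.5       ] [ 528.46802146 -298.07895224   96.5       ] [ 547.14028109 -403.32818653   96.5       ] [ 537.33564107 -350.43348382   96.5       ] [ 537.80415128 -350.70356939   96.5       ] [ 536.844232   -349.64367601  101.        ]
9.580424876579933 10.060166452435098
top wall [ 534.91156324 -337.74701642  100.        ] bot [ 538.59475915 -360.85086546  118.        ]
unit end [ 441.69911238 -269.05847436   90.        ] [ 602.17031387 -240.00252762   90.        ]
pos [ 536.3 -350.   180.7] rot [-180.     0.    99.1] F [ 0.1  0.8 -0.2] gap 29.9 t 1.65
row [0.005 0.006 0.307] [-0.     0.    -0.001]
```

```bash
python3 -m jog '[[0,0.004,0.1,0,0,-0.003],[0,0.004,0.2,0,0,-0.003],[0,0.004,0.26,0,0,-0.003],[0,0.004,0.304,0,0,-0.003],[0,0.004,0.304,0,0,-0.003],[0,0.004,0.304,0,0,-0.003]]'
python3 -c "
from h import *;from bench import r;import cv2
togo(r.sense(),[552.2,-436,104],99.7)
s=r.snapshot('wrist');cv2.imwrite('pics/w2.png',s['pixels'][:,:,::-1])"
```

```text
time: 2.25
tool_pos: [538.8, -348.8, 105.4]
tcp_rot: [180.0, 0.0, 99.9]
ft_force: [0.2, 0.7, 0.5]
finger_gap: 30.0
pos [ 538.8 -348.8  105.4] rot [180.    0.   99.9] F [0.2 0.7 0.5] gap 30.0 t 2.25
row [-0.353 -0.007  0.006] [0.    0.    0.001]
```

View pics/w2.png

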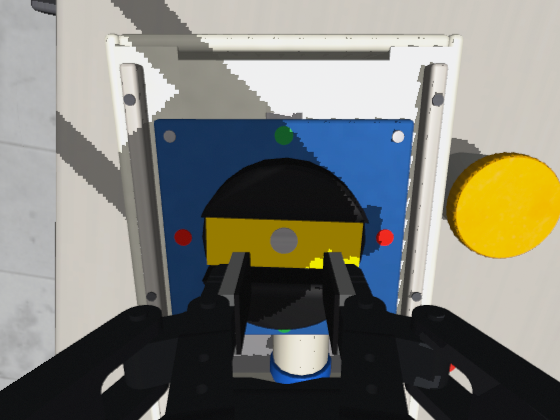

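The view shows tips at about (238,258) and (335,258), with the slot floor in rows 218–268. I'll check by projecting that the tips are really inside the slot.

```bash
python3 -c "
from h import *;from bench import r
s=r.snapshot('wrist');st=r.sense();K,E=s['intrinsics'],s['extrinsics'];R=Ro.from_euler('xyz',st['tcp_rot'],degrees=True)
def pr(p):
    q=K@np.linalg.solve(E,np.r_[p,1])[:3];return (q[:2]/q[2]).round(0)
for z in(0,-4,-8):
  for x in(-11,11):
    for y in(-15,15,29): print(z,x,y,pr(st['tool_pos']+R.apply([x,y,z])))
print(pr([537.4,-349.8,100]))
np.savez('pics/w2.npz',K=K,E=E);print(ray('pics/w2.npz',284,240,101))"
```

```text
0 -11 -15 [258. 262.]
0 -11 15 [317. 262.]
0 -11 29 [344. 262.]
0 11 -15 [257. 221.]
0 11 15 [318. 221.]
0 11 29 [346. 221.]
-4 -11 -15 [258. 265.]
-4 -11 15 [318. 265.]
-4 -11 29 [346. 265.]
-4 11 -15 [257. 224.]
-4 11 15 [319. 224.]
-4 11 29 [348. 224.]
-8 -11 -15 [257. 269.]
-8 -11 15 [318. 269.]
-8 -11 29 [347. 269.]
-8 11 -15 [256. 226.]
-8 11 15 [319. 226.]
-8 11 29 [349. 226.]
[284. 238.]
[ 537.72417146 -350.43469839  101.        ]
```

The visible tip edges (row about 253) don't match the predicted 221. I'll check from the scene camera.

```bash
python3 -c "
from h import *;from bench import r;import cv2
s=r.snapshot('scene');a=s['pixels'][:,:,::-1];K,E=s['intrinsics'],s['extrinsics'];st=r.sense();R=Ro.from_euler('xyz',st['tcp_rot'],degrees=True)
a=np.ascontiguousarray(a[165:285,235:375]);a=cv2.resize(a,None,fx=5.5,fy=5.5,interpolation=cv2.INTER_CUBIC)
for p in([0,0,0],[0,0,-20]):
  q=K@np.linalg.solve(E,np.r_[st['tool_pos']+R.apply(p),1])[:3];q=(q[:2]/q[2]-[235,165])*5.5;print(q);cv2.circle(a,tuple(int(i) for i in q),4,(255,0,255),1)
cv2.imwrite('pics/s2.png',a)
s=r.snapshot('wrist')['pixels'][200:330,190:390,::-1]
cv2.imwrite('pics/w2z.png',cv2.resize(np.clip(s.astype(float)*2,0,255).astype('u1'),None,fx=4,fy=4,interpolation=cv2.INTER_CUBIC))"
```

```text
[361.53763206 302.13953465]
[361.69280049 271.07421881]
```

View pics/s2.png

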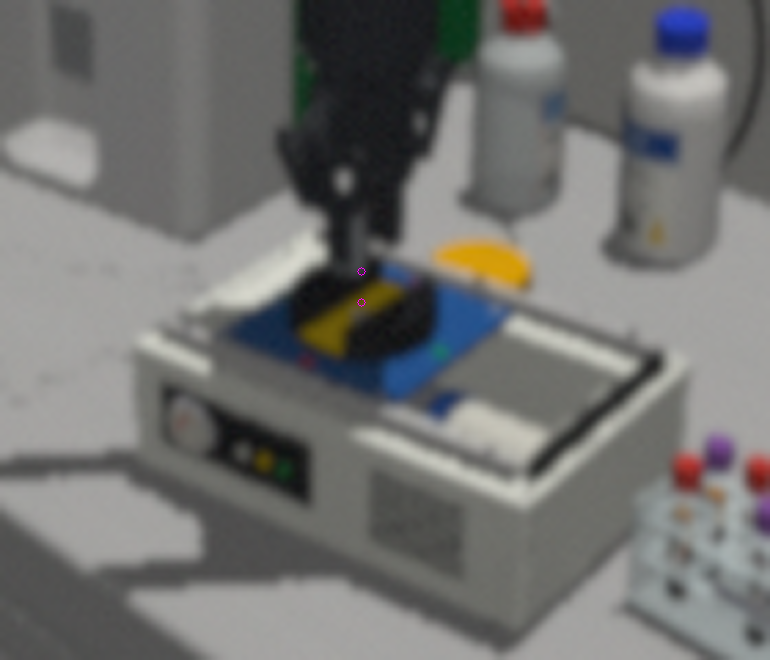

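View pics/w2z.png

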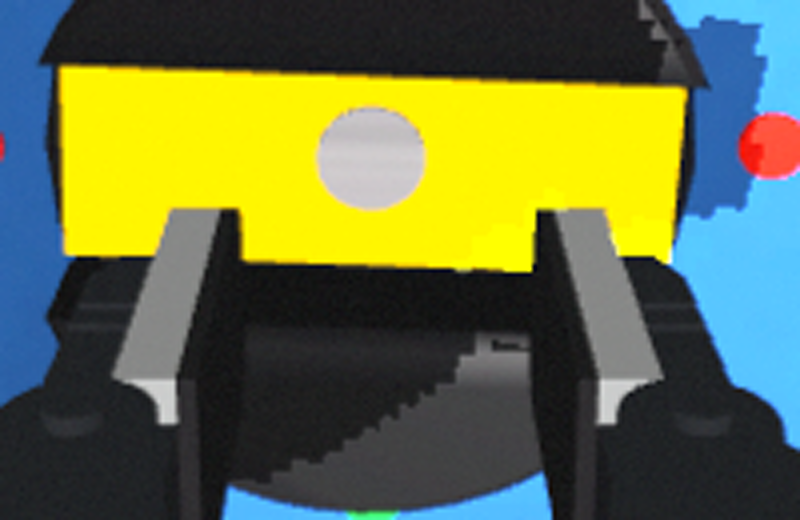

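```bash
python3 -c "
from h import *;from bench import r
d=np.load('pics/w2.npz');K,E=d['K'],d['E'];st=r.sense();R=Ro.from_euler('xyz',st['tcp_rot'],degrees=True)
print(K[0,0],K[:2,2])
for u0,u1,gap in((250,323,30),(232.5,341.,45)):
  z=K[0,0]*gap/(u1-u0)
  c=np.linalg.solve(K,[(u0+u1)/2,252.3,1])*z
  p=(E@np.r_[c,1])[:3];print(z,p,R.inv().apply(p-st['tool_pos']))
C=R.inv().apply(E[:3,3]-st['tool_pos']);print('cam in tool',C)
"
```

```text
375.2620841019192 [286.31320997 204.31713231]
154.21729483640516 [ 537.22564029 -340.67304956  139.17604765] [  8.30224962  -0.61459524 -33.20589629]
155.63865239250106 [ 537.42968001 -341.21617021  137.86167583] [  7.73410549  -0.50944395 -31.89047203]
cam in tool [  69.95283199   -0.77351337 -175.93290423]
```

The views agree: at this opening the fingertips end about 25–33 mm above the nominal TCP, so they are still above the slot. I'll go down in small steps with force and picture checks.

```bash
python3 -m jog '[[-0.004,-0.006,0.03,0,0,0],[-0.004,-0.006,0.06,0,0,0],[-0.004,-0.006,0.06,0,0,0]]'
cat > look.py <<'E'
import sys,cv2
from h import *
from bench import r
n=sys.argv[1]
a=r.snapshot('wrist')['pixels'][:,:,::-1]
b=cv2.resize(np.clip(a[190:330,180:400].astype(float)*2,0,255).astype('u1'),None,fx=3.5,fy=3.5,interpolation=cv2.INTER_CUBIC)
cv2.imwrite(f'pics/{n}.png',b)
togo(r.sense(),[551.7,-436,80],99.7)
E
python3 look.py w3
```

```text
time: 2.75
tool_pos: [536.2, -348.8, 87.5]
tcp_rot: [-179.9, -0.1, 99.9]
ft_force: [-0.3, -0.4, -0.5]
finger_gap: 29.8
pos [ 536.5 -348.9   88.1] rot [-1.799e+02 -1.000e-01  9.990e+01] F [-0.5  1.3  0.2] gap 29.7 t 2.8
row [-0.354 -0.     0.032] [-0.    -0.001  0.001]
```

View pics/w3.png

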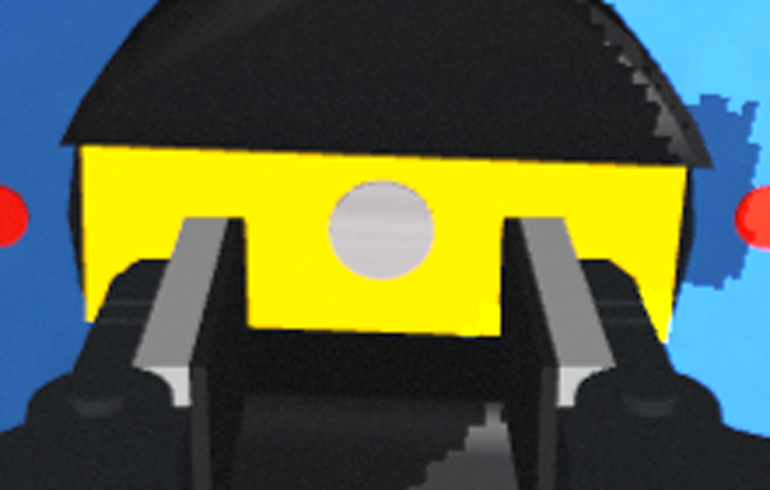

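Still no force at nominal 88 mm, and the tips are about 25 mm above the floor by scale. Going down further.

```bash
python3 -m jog '[[0,0.003,0.02,0,0,0],[0,0.003,0.04,0,0,0],[0,0.003,0.05,0,0,0],[0,0.003,0.05,0,0,0]]'
python3 look.py w4
```

```text
time: 3.2
tool_pos: [537.6, -349.1, 76.2]
tcp_rot: [-180.0, -0.1, 100.0]
ft_force: [-0.6, -0.7, 0.6]
finger_gap: 29.7
pos [ 537.8 -349.2   76.7] rot [-180.   -0.  100.] F [-0.6  0.6 -0.2] gap 30.1 t 3.25
row [-0.351 -0.005 -0.014] [-0.    -0.     0.001]
```

View pics/w4.png

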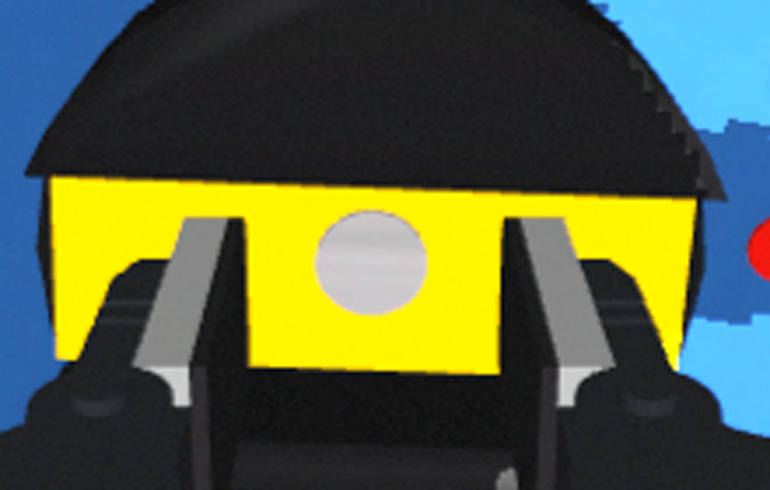

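```bash
python3 -m jog '[[0,0,0.012,0,0,0],[0,0,0.025,0,0,0],[0,0,0.036,0,0,0],[0,0,0.036,0,0,0]]'
python3 look.py w5
```

```text
time: 3.65
tool_pos: [538.2, -349.6, 68.3]
tcp_rot: [180.0, 0.0, 100.0]
ft_force: [0.0, -0.6, -0.5]
finger_gap: 29.9
pos [ 538.1 -349.5   68.1] rot [180.   0. 100.] F [ 0.9 -0.5  2.9] gap 30.4 t 3.7
row [-0.35  -0.006 -0.047] [0.    0.    0.001]
```

View pics/w5.png

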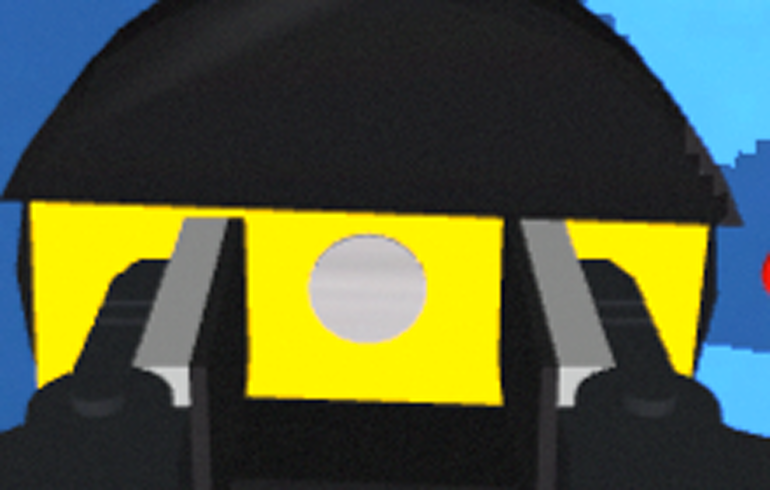

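Tips are now about 6 mm above the slot floor and inside the walls, with no significant force. Next I push along the unit's −y.

```bash
python3 -m jog '[[-0.02,0,0,0,0,0],[-0.05,0,0,0,0,0],[-0.09,-0.001,0,0,0,0],[-0.13,-0.001,0,0,0,0],[-0.17,-0.002,0,0,0,0],[-0.21,-0.002,0,0,0,0],[-0.25,-0.003,0,0,0,0],[-0.29,-0.003,0,0,0,0],[-0.32,-0.003,0,0,0,0],[-0.32,-0.003,0,0,0,0]]'
python3 look.py w6
```

```text
time: 4.7
tool_pos: [551.0, -430.3, 68.2]
tcp_rot: [-180.0, 0.1, 99.9]
ft_force: [0.9, -0.9, 2.0]
finger_gap: 29.7
pos [ 550.8 -429.9   68.1] rot [-1.80e+02  1.00e-01  9.99e+01] F [ 0.9 -0.5  1.9] gap 30.1 t 4.75
row [-0.025 -0.001 -0.048] [-0.     0.     0.001]
```

View pics/w6.png

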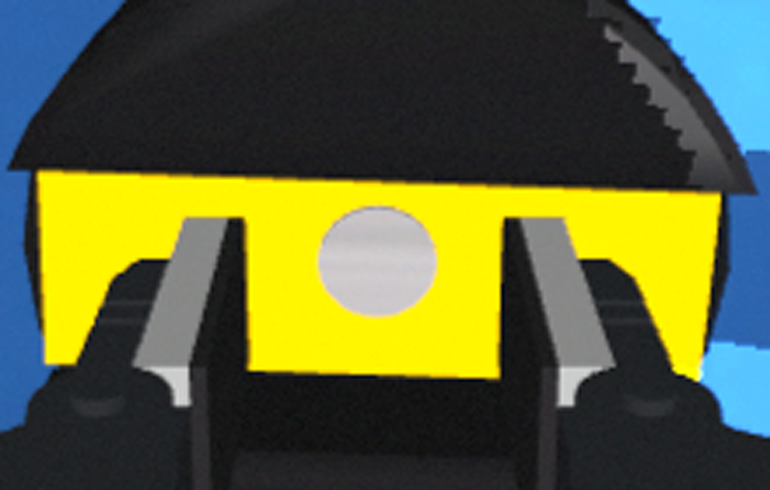

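The panel moves with the fingers after about 3.5 mm of play, so about 10 mm remain. I'll push slowly until the force rises.

```bash
python3 -m jog '[[-0.012,0,0,0,0,0],[-0.024,0,0,0,0,0],[-0.03,0,0,0,0,0],[-0.036,0,0,0,0,0],[-0.04,0,0,0,0,0],[-0.044,0,0,0,0,0],[-0.044,0,0,0,0,0]]'
```

```text
time: 5.45
tool_pos: [552.6, -438.2, 68.1]
tcp_rot: [-180.0, -0.1, 100.0]
ft_force: [-3.6, 5.4, 6.8]
finger_gap: 30.0
```

```bash
python3 -m jog '[[-0.008,0,0,0,0,0],[-0.012,0,0,0,0,0],[-0.012,0,0,0,0,0],[-0.012,0,0,0,0,0]]'
python3 - <<'E'
from bench import r;import cv2,numpy as np
from h import *
togo(r.sense(),[551.7,-436,80],99.7)
s=r.snapshot("scene");a=s["pixels"][195:285,255:375,::-1]
cv2.imwrite("pics/s3.png",cv2.resize(a,None,fx=6,fy=6,interpolation=cv2.INTER_CUBIC))
s=r.snapshot("top");a=s["pixels"][165:265,260:390,::-1]
cv2.imwrite("pics/t3.png",cv2.resize(a,None,fx=6,fy=6,interpolation=cv2.INTER_CUBIC))
E
```

```text
time: 5.85
tool_pos: [553.1, -438.9, 68.0]
tcp_rot: [-179.9, -0.3, 100.0]
ft_force: [-5.2, 14.7, 12.0]
finger_gap: 29.4
pos [ 553.1 -438.9   68. ] rot [-179.9   -0.3  100. ] F [-5.2 14.7 12. ] gap 29.4 t 5.85
row [ 0.013 -0.004 -0.048] [-0.    -0.002  0.002]
```

View pics/t3.png

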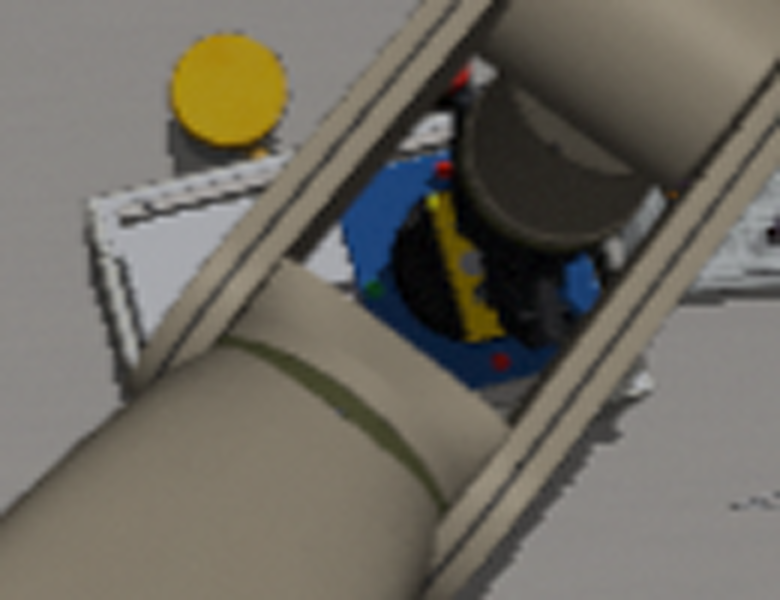

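View pics/s3.png

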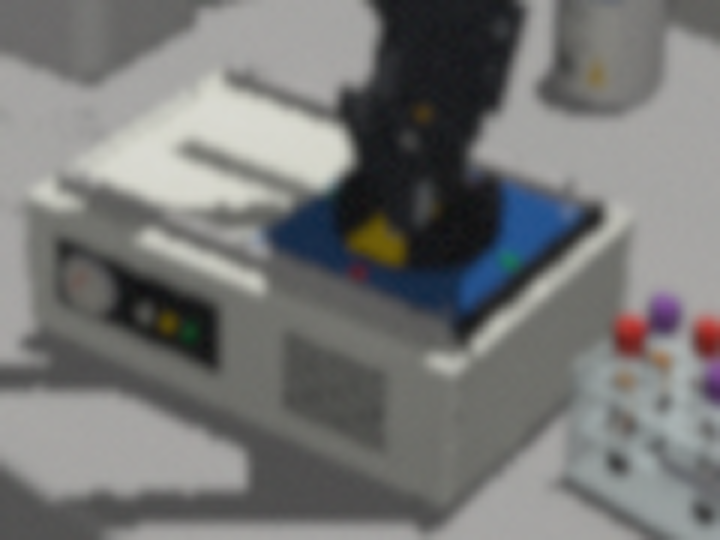

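The panel is home: it sits against the black stop and the force rises from about 5 N to 15 N without further travel. I'll take the axis from the red dots in the top view, (443,169) and (501,362).

```bash
python3 -c "
from h import *;from bench import r
a=top(443,169,96.5);b=top(501,362,96.5);c=(a+b)/2;print(a,b,c,np.linalg.norm(a-b),np.degrees(np.arctan2(*(a-b)[[1,0]])))
togo(r.sense(),[c[0],c[1],68],99.7)"
```

```text
[ 604.42211331 -423.72013386   96.5       ] [ 500.2473744  -442.19172023   96.5       ] [ 552.33474386 -432.95592705   96.5       ] 105.79969626676537 10.054809099449319
pos [ 553.1 -438.9   68. ] rot [-179.9   -0.3  100. ] F [-5.7 16.  11.1] gap 29.7 t 5.95
row [0.024 0.001 0.   ] [-0.    -0.002  0.002]
```

```bash
python3 -m jog '[[0.016,-0.002,0,0,0,0],[0.032,-0.003,0,0,0,0],[0.032,-0.003,0,0,0,0.03],[0.032,-0.003,0,0,0,0.07],[0.032,-0.003,0,0,0,0.11],[0.032,-0.003,0,0,0,0.15],[0.032,-0.003,0,0,0,0.18],[0.032,-0.003,0,0,0,0.18]]'
python3 look.py w7
```

```text
time: 6.75
tool_pos: [551.6, -434.1, 68.1]
tcp_rot: [180.0, -0.0, 67.5]
ft_force: [0.7, 1.9, 4.2]
finger_gap: 29.6
pos [ 551.5 -434.2   68.2] rot [180.   -0.   67.7] F [0.8 2.5 4.1] gap 29.5 t 6.8
row [-0.006  0.003 -0.047] [ 0.    -0.    -0.178]
```

View pics/w7.png

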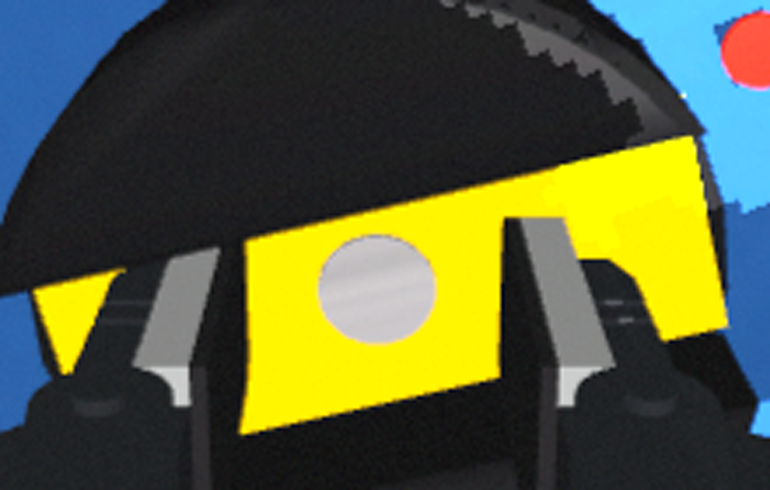

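The fastener turns with about 14° of lag, which matches the play. Continuing.

```bash
python3 -m jog '[[0,0,0,0,0,0.045],[0,0,0,0,0,0.09],[0,0,0,0,0,0.135],[0,0,0,0,0,0.18],[0,0,0,0,0,0.225],[0,0,0,0,0,0.27],[0,0,0,0,0,0.31],[0,0,0,0,0,0.34],[0,0,0,0,0,0.36],[0,0,0,0,0,0.36]]'
python3 look.py w8
```

```text
time: 7.8
tool_pos: [551.9, -433.8, 68.1]
tcp_rot: [-180.0, -0.0, 2.9]
ft_force: [0.9, 3.7, 4.1]
finger_gap: 29.5
pos [ 551.9 -433.9   68.1] rot [-180.   -0.    3.] F [3.  5.2 4.1] gap 29.7 t 7.85
row [-0.001  0.008 -0.048] [ 0.    -0.    -0.537]
```

View pics/w8.png

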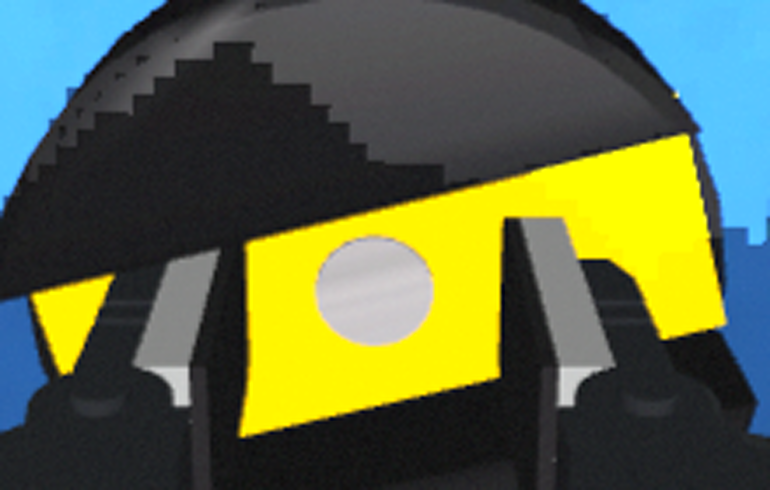

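```bash
python3 -m jog '[[0,0,0,0,0,0.015],[0,0,0,0,0,0.03],[0,0,0,0,0,0.045],[0,0,0,0,0,0.055],[0,0,0,0,0,0.055]]'
python3 -c "
from bench import r;print(r.sense()['wrist_torque'])"
python3 look.py w9
```

```text
time: 8.35
tool_pos: [552.0, -434.0, 68.1]
tcp_rot: [-180.0, -0.0, -6.9]
ft_force: [2.3, 3.5, 2.7]
finger_gap: 30.2
[ 0.66340551 -0.52890835  0.64979413]
pos [ 552.  -434.    68.1] rot [-180.    -0.    -6.9] F [4.  4.5 2.5] gap 30.0 t 8.4
row [-0.     0.008 -0.047] [ 0.    -0.    -0.592]
```

View pics/w9.png

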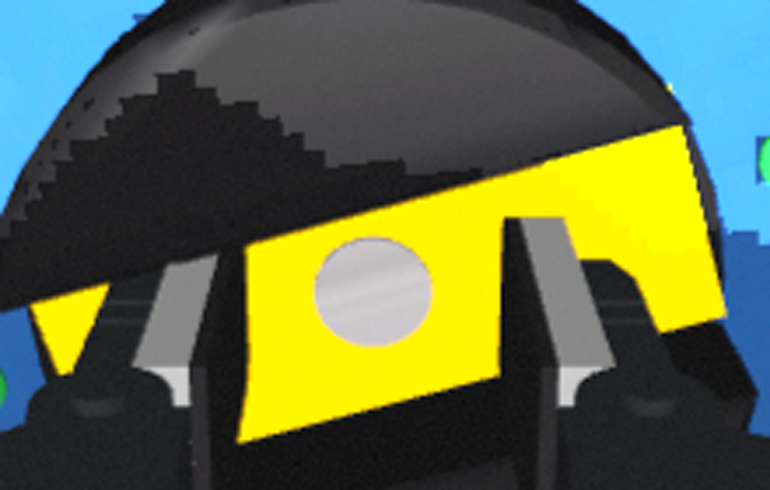

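```bash
python3 -m jog '[[0,0,0,0,0,0.008],[0,0,0,0,0,0.015],[0,0,0,0,0,0.015]]'
python3 -c "
from bench import r;s=r.sense();print(s['wrist_torque'],s['tcp_rot'],s['ft_force'])"
```

```text
time: 8.7
tool_pos: [552.1, -434.4, 68.3]
tcp_rot: [180.0, -0.1, -9.7]
ft_force: [5.4, 2.2, 2.8]
finger_gap: 29.8
[ 0.63370959 -0.95466995  1.63388977] [ 1.79969157e+02 -6.81477602e-02 -9.68135923e+00] [5.40470116 2.22208364 2.83901667]
```

The torque has climbed to 1.6 N·m against the stop, well above 0.1 friction. I'll turn back to the middle of the play, lift straight out and check.

```bash
python3 -m jog '[[0,0,0,0,0,-0.04],[0,0,0,0,0,-0.08],[0,0,0,0,0,-0.1],[0,0,0,0,0,-0.1],[0,0,-0.08,0,0,-0.1],[0,0,-0.2,0,0,-0.1],[0,0,-0.4,0,0,-0.1],[0,0,-0.55,0,0,-0.1],[0,0,-0.6,0,0,-0.1],[0,0,-0.6,0,0,-0.1]]'
python3 - <<'E'
from bench import r;import cv2,numpy as np
from h import *
s=r.snapshot('wrist');cv2.imwrite('pics/w10.png',s['pixels'][:,:,::-1]);np.savez('pics/w10.npz',K=s['intrinsics'],E=s['extrinsics'])
togo(r.sense(),[170,-575,220],16)
E
```

```text
time: 9.7
tool_pos: [552.0, -435.9, 221.0]
tcp_rot: [179.8, -0.1, 8.0]
ft_force: [-0.0, -0.7, 0.3]
finger_gap: 29.9
pos [ 551.2 -435.   218. ] rot [180.   -0.    8.1] F [ 1.1  0.  -0.6] gap 29.7 t 9.75
row [-1.588  0.341 -0.008] [ 0.    -0.    -0.044]
```

View pics/w10.png

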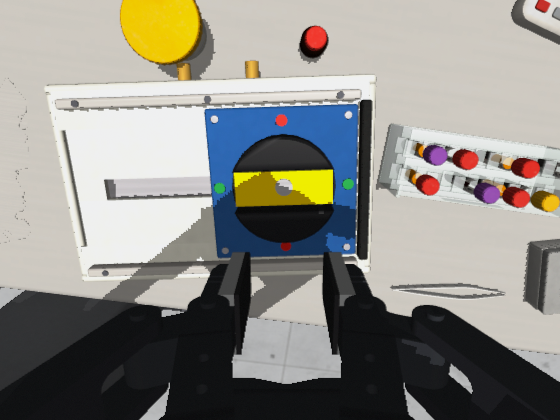

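The wrist view shows the panel against the black stop and the slot pointing at the green dots (220,188) and (348,184). The cup, vial and forceps are in place. I'll measure the slot angle precisely and move clear.

```bash
python3 -m jog '[[-0.2,0.04,-0.1,0,0,0],[-0.4,0.08,-0.1,0,0,0],[-0.6,0.13,-0.1,0,0,0],[-0.8,0.17,-0.1,0,0,0],[-0.9,0.2,-0.1,0,0,0],[-1,0.21,-0.1,0,0,0],[-1,0.21,-0.1,0,0,0],[-1,0.21,-0.1,0,0,0]]'
python3 - <<'E'
import cv2,numpy as np
from h import *
from bench import r
f='pics/w10.npz';a=cv2.imread('pics/w10.png');hsv=cv2.cvtColor(a,cv2.COLOR_BGR2HSV)
def cen(lo,hi,box):
    x0,y0,x1,y1=box;m=cv2.inRange(hsv[y0:y1,x0:x1],lo,hi);ys,xs=np.nonzero(m);return xs.mean()+x0,ys.mean()+y0,m
g1=cen((50,120,50),(75,255,255),(210,178,230,198));g2=cen((50,120,50),(75,255,255),(338,174,358,194))
r1=cen((0,150,90),(8,255,255),(272,110,292,130));r2=cen((0,150,60),(8,255,255),(276,236,296,252))
W=lambda p,z=96.5:ray(f,p[0],p[1],z)
an=lambda d:np.degrees(np.arctan2(d[1],d[0]))
print('green dir',an(W(g1)-W(g2)),'red',an(W(r1)-W(r2)),g1[:2],g2[:2])
m=cv2.inRange(hsv,(20,100,80),(35,255,255));
for side in(0,1):
  P=[]
  for x in range(242,327):
    ys=np.nonzero(m[150:225,x])[0]+150
    P.append(W((x,ys.min() if side==0 else ys.max()),100 if side==0 else 100)[:2])
  l=cv2.fitLine(np.array(P,np.float32),cv2.DIST_HUBER,0,.01,.01).ravel();print('slot edge',an(l[:2] if l[1]>0 else -l[:2]))
s=r.snapshot('top');a=s['pixels'][:,:,::-1];cv2.imwrite('pics/t4.png',a);cv2.imwrite('pics/t4z.png',cv2.resize(a[150:270,250:410],None,fx=5,fy=5,interpolation=cv2.INTER_CUBIC))
togo(r.sense(),[170,-575,220],16)
E
```

```text
time: 10.55
tool_pos: [310.4, -520.9, 240.2]
tcp_rot: [-179.8, 0.1, 8.0]
ft_force: [-0.0, 0.6, 1.0]
finger_gap: 29.9
green dir 99.94803122659339 red 9.926189976246162 (np.float64(219.20238095238096), np.float64(187.75)) (np.float64(347.7325581395349), np.float64(183.6046511627907))
slot edge 100.16584
slot edge 99.69763
pos [ 311.2 -520.9  240.7] rot [-179.8    0.     8.1] F [ 0.2 -0.6 -0.6] gap 29.8 t 10.6
row [-0.59   0.135  0.083] [-0.001  0.    -0.044]
```

View pics/t4z.png

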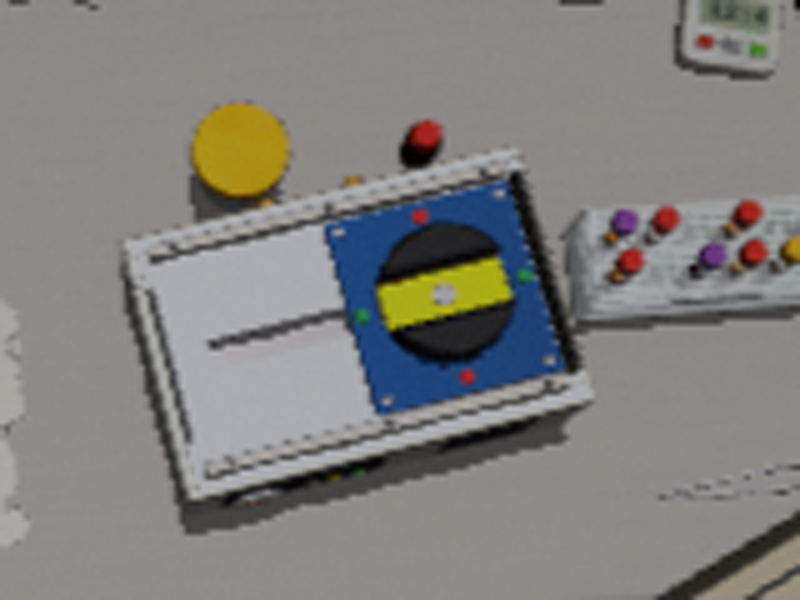

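View pics/t4.png

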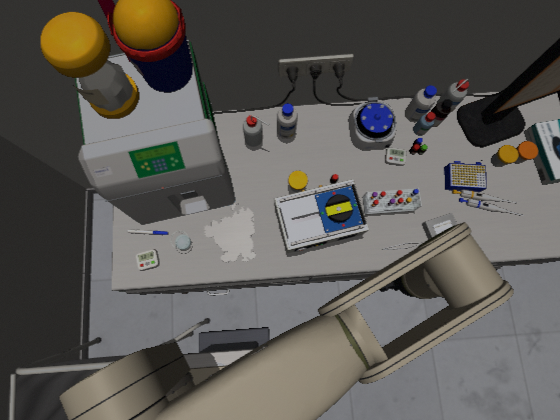

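The panel is flush to the stop, the slot (99.9°) lines up with the green dots (99.9°), and everything else is where it was. The hand is clear and still.

```bash
python3 -c "
from bench import r
print(r.sense()['qd'].round(2));print(r.hand_in())"
```

```text
[ 1.19 -0.06 -0.98 -0.06  0.2  -0.08]
the job is handed in; nothing more can be done
None
```

The panel is home against the black end stop and the fastener is turned to its locked stop. I handed the job in at about 10.6 s with the hand clear.

**How it was done:** I set the two fingertips, 30 mm apart and not pinching, in the fastener's slot. I pushed the panel along the unit's −y by the slot wall, then turned the fastener clockwise in place.

**Last checks:**
- **Panel home:** the push force rose from about 5 N to 15 N with less than 1 mm of further travel, and the pictures show the panel flush against the stop.
- **Fastener locked:** torque rose to 1.6 N·m at the stop. Afterwards the slot edges measured 99.7–100.2°, against 99.9° for the green-dot line.
- **Rest of the bench:** in the last top picture the cup, vial, beaker, timer, marker and forceps are where they were at the start. I compared them by eye only.

**Disagreements:**
- **Fingertip height:** the fingertips ended about 35 mm above the reported TCP, not at it. I found this in the wrist and scene pictures and corrected the height by small downward steps with force checks.
- **Vision offset:** the cameras disagreed by 1–2 mm on the fastener position, which is within the calibration tolerance.

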